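# Hang up the machine handwheel

### The job

In this shoemaker's shop a small carton stands on end in front of the hook stand: first tip it over onto its side on the white cutting board, without lifting it, by pushing high on the face away from the board so that its foot catches on the board's edge. Then take the spoked handwheel by its rim out of the wooden cradle and hang it on the J-hook, its rim resting in the bottom of the hook and the wheel hanging freely and still. Leave everything else on the bench where it is.

Things in the scene. Friction and masses are not known exactly. Their poses are not given: they have to be found in the camera images.
- carton_center (a point): plain cardboard carton, loose, about 0.4 kg, standing on end: 110 (x) x 80 (y) x 180 (z) mm; point at its centre, 90 mm above its foot; z points to its upper end; its -y face looks at the cutting board, its +y face is the one to push. Lying properly on the board its y axis points straight up and its centre is 52 mm above the bench
- board: white plastic cutting board fixed on the bench, 160 (x) x 200 (y) x 12 (z) mm; origin at the centre of its underside. Its +y edge (100 mm from the origin) is the stop for the carton's foot, which starts about 10 to 30 mm short of it
- wheel_center (a point): dark metal handwheel, loose, about 0.35 kg, upright in a cradle: outer diameter 170 mm, flat-sided rim 16 mm thick along the axle and 16 mm deep radially (inner diameter 138 mm), hub 34 mm across; three 10 mm spokes, at the start one straight down and two 30 degrees above level, none near the top; point at the hub's centre, x along the axle, z to the top of the wheel
- cradle: wooden cradle fixed on the bench, 60 (x) x 120 (y) x 54 mm high; a slot along its y holds the wheel's bottom (wheel's lowest point 12 mm above the bench); origin at the centre of its underside; the wheel lifts straight up out of it
- hook_seat (a point): seat of the J-hook: top of its 10 mm round bar, 270 mm above the bench. The bar runs along x, level to 22 mm either side of this point; the open end is at -x, its upturned tip at x = -38 mm, 22 mm higher than the seat; at the back it rises 12 mm towards the post. y is across the bar, z up. A wheel hanging properly has its centre 69 mm straight below this point
- stand: grey steel hook stand, fixed: origin on the bench straight below the hook's seat, same axes; base plate 140 x 140 x 12 mm and upright 24 mm square post both centred at x = +100 mm, post top 295 mm above the bench
- last_mid (a point): bystander: shoe last standing on its heel end, white below and black above, about 70 mm wide and 150 mm high; point on its axis 70 mm up
- jar_mid (a point): bystander: amber glass jar, 64 mm across, 90 mm high; point half-way up
- tin_mid (a point): bystander: flat steel polish tin, 76 mm across, 30 mm high; point half-way up
- bottle_mid (a point): bystander: white plastic bottle, 70 mm across, 200 mm high; point half-way up
- hammer_grip (a point): bystander: hammer lying on the bench; point on its handle
- brush_grip (a point): bystander: brush lying on the bench; point on its handle
There are look-alikes about, which are no part of the job. Leave any turquoise look-alike of the part that bears carton_center alone.

How it is judged:
On the way, in this order (a step that is already met when the one before it is completed fails the run):
1. the carton lies on its side on the cutting board (angle between carton_center's own y axis and vertical below 0.15 rad and x of carton_center in the frame of board between -0.06 and 0.06 m and y of carton_center in the frame of board between -0.06 and 0.07 m and z of carton_center in the frame of board between 0.042 and 0.062 m), for 0.3 s.
2. the wheel is lifted clear of its cradle (height (world z) of wheel_center above 0.17 m), for 0.1 s.
At the end, for the whole second after the job is handed in: Carton at rest on the board on its former -y face (within 0.15 rad, centre within 60 mm of the board's middle, 70 mm towards the stop); wheel still, carried by the hook: centre 58-78 mm below the seat, within 25 mm across the bar and -33 to +40 mm along it, axle within 0.6 rad of the bar (all of step 1 and z of wheel_center in the frame of hook_seat between -0.078 and -0.058 m and x of wheel_center in the frame of hook_seat between -0.033 and 0.04 m and y of wheel_center in the frame of hook_seat between -0.025 and 0.025 m and contact force between wheel and stand above 1 N and angle between the x axis of wheel_center and the x axis of hook_seat, either way round below 0.6 rad and linear speed of wheel below 0.03 m/s and linear speed of carton below 0.02 m/s); the robot touches nothing.
It fails at once if the carton is lifted (height (world z) of carton_center above 0.14 m).
It fails at once if a bystander is displaced by more than 30 mm (distance of any of last_mid, jar_mid, tin_mid, bottle_mid, hammer_grip, brush_grip from where it was at the start of the episode above 0.03 m).
It also fails if it takes over 61 s, if anything falls off the work surface, if the arm or the gripper's body presses on something with over 40 N, if the wrist force passes 120 N, or if a joint passes its speed limit or range.

### The arm

A 6-joint arm with a two-finger parallel gripper is mounted at the origin on the work surface. World frame = base frame: x ahead of the robot, y to its left, z up, the work surface at z = 0. Lengths are in m, angles in rad, forces in N, time in s.
With the tool pointing down it reaches from about 0.35 to 0.975 m from the base axis. Payload 4.9 kg.
Tool frame: the origin (TCP) lies midway between the tips of the shut fingers; the grasp point (between the pads) lies 19 mm behind it; z points along the fingers, y is the line along which they close (so a half turn about z gives the same grasp; the last joint's range is limited). The gripper opens to 85 mm and grips with 20 to 120 N. Pads are 22 mm wide; open, the fingers measure 114 mm over their backs; the gripper's body (76 mm by 85 mm) begins 54 mm behind the grasp point. The pads swing forward as they close: fully open they stand 13 mm farther back than shut.
Start: joints at [1.009, 0.053, 1.613, -0, 1.476, -0.119], TCP at [0.268, 0.565, 0.231] pointing down, gripper open.
Joint ranges: [-3.01, 3.01], [-1.01, 2.22], [0.06, 2.58], [-1.02, 4.17], [0.09, 2.62], [-3.14, 3.14]. Speed limits (rad/s): [2.57, 2.57, 3.14, 3.14, 3.14, 3.14].

### API

Orientations are given as a unit quaternion [w, x, y, z].
In Python, from plant import state, grab_frame, camera_info, job_done, spot_in, masks_of, pinpoint gives the robot as it stands.
- The arm moves only by the shell command python3 -m handwheel 'ROWS' [OPENING]. ROWS is JSON, a list that holds one entry, the list of rows, each a list of 6 numbers: the shift along the world's x, y, z in m, then the turn, a rotation vector about the world's x, y, z in degrees. In form: [[[tx, ty, tz, ax, ay, az], ...]]. A call has 1 to 20 rows; each row shifts and turns the commanded pose from where the row before left it; what a row does not reach is not made up. A row lasts 1/12 s, in which the tool goes at most 41.7 mm and 7.16 degrees, less where a joint would pass 70% of its speed; a pose out of reach is approached as far as the arm can. A call is refused whole if a number of a shift passes 0.0417 or a number of a turn 7.16, either way. A call with a gripper value outside its range is refused whole. OPENING is the opening, from 0 (shut) to 1 (fully open), set as the call begins (- or left out, the last holds). The fingers move at their own pace and stop on an object; the grip force is fixed at half the most. Time passes only in rows, so rows that do not move let the fingers close. It gives the time, the measured TCP pose, the force, the opening and the grip force at its end, in the units of the state.
- state(): the state, without advancing time (a new reading comes with each control period).
- grab_frame(name): name is "side" or "top" or "wrist"; returns (picture, depth): 400x640x3 uint8, blue, green, red; 400x640 float32, m along the optical axis (not along the pixel's ray), 0 where there is no reading.
- camera_info(name): a dict with "fx", "fy", "cx", "cy" (pixels), "distortion" ([k1, k2, p1, p2, k3] as OpenCV has them; the pictures are not rectified), "T" (4x4, takes a point from camera to world coordinates). Camera axes: x right, y up, looking along -z (the intrinsics and any distortion apply to the point x, -y, -z); pixel columns grow to the right and rows downward; lengths in m; the calibration is good to about 2 mm. A picture is of the moment at which its call begins: read the wrist's pose just before it. camera_info takes no time and is no camera call; for the wrist camera it gives the pose at the moment of the call.
- job_done(): hands the job in; it is judged then, once.
Trained networks look in the newest picture that a camera, given by its name, has taken for a name from the list of things; names that differ only in an ending like _2 or _b are one class to them, and where a whole thing is asked for, a point or a joint stands for the part that bears it (a point fixed in the world has none). Each returns a list of dicts, best first, with "conf" (0 to 1); they miss things now and then, are a little off and sometimes report something else, mostly with a low value. They report only what shows in the picture. A call takes as long as a camera call. They do not tell look-alikes from the thing itself.
- spot_in(camera, thing): "box" ([left, top, width, height] in pixels, round what is visible of it).
- masks_of(camera, thing): "region" (400x640 bool, what is visible of it) and "box" ([left, top, width, height] in pixels, round what is visible of it).
- pinpoint(camera, thing): "position" ([column, row] in pixels: a listed point, or the origin of a listed thing).
The state is a dict: "time": time; "joint_pos": joint angles; "joint_vel": joint speeds; "joint_efforts": joint torques, N m; "tool_pos": TCP position; "tool_rot": TCP orientation; "contact_force": force on the tool from outside, world axes, zero at the start; "ft_torque": the same for the moment, N m; "gripper_width": opening from 0.0 (shut) to 1.0 (fully open); "grasp_force": force on a finger pad.
Only numpy, scipy, OpenCV 4.12 (cv2) and the standard library are available. Lean on these libraries where they do the work, as an engineer would, in place of code of your own. Each camera call takes 0.05 s, during which the arm holds its last target. There are 200 camera calls.

## Working session

There is one attempt and no reset: what is moved stays moved. The work goes in short steps, Python scripts to look and compute and a shell command to move; the robot and the scene stay as the last step left them, time stands still between calls to the robot, and variables do not carry over. Pictures are saved under pics/ and viewed, at most 10 in all, crops included, and the job is handed in when it is done.

```bash
ls; mkdir -p pics; cat > h.py <<'E'
import numpy as np, cv2
from plant import *
def und(c,px):
    K=np.array([[c['fx'],0,c['cx']],[0,c['fy'],c['cy']],[0,0,1.]])
    return cv2.undistortPoints(np.array(px,float).reshape(-1,1,2),K,np.array(c['distortion'],float)).reshape(-1,2)
def ray(c,px):
    u=und(c,px); d=np.c_[u[:,0],-u[:,1],-np.ones(len(u))]
    T=np.array(c['T']); return T[:3,3], d@T[:3,:3].T
def atz(c,px,z):
    o,d=ray(c,px); return o+d*((z-o[2])/d[:,2])[:,None]
def atdepth(c,px,dep):
    o,d=ray(c,px); return o+d*np.asarray(dep).reshape(-1,1)
def cloud(c,dep,mask):
    r,q=np.nonzero(mask&(dep>0)); return atdepth(c,np.c_[q,r],dep[r,q])
E
python3 - <<'E'
from h import *
np.set_printoptions(precision=3,suppress=True)
ims=[]
names="carton_center board wheel_center cradle hook_seat stand last_mid jar_mid tin_mid bottle_mid hammer_grip brush_grip".split()
for cam in("top","side"):
    im,d=grab_frame(cam);c=camera_info(cam);cv2.imwrite(f"pics/{cam}0.png",im)
    print(cam,np.array(c['T']),c['fx'])
    for n in names:
        for p in pinpoint(cam,n)[:2]:
            x,y=p['position'];xi,yi=int(round(x)),int(round(y))
            w=atdepth(c,[[x,y]],d[min(399,max(0,yi)),min(639,max(0,xi))])[0]
            print(n,round(p['conf'],2),np.round([x,y]),w)
print(state())
E
```

```text
pics
top [[ 0.004  0.999 -0.053  0.456]
 [-1.     0.005  0.018 -0.028]
 [ 0.018  0.053  0.998  1.33 ]
 [ 0.     0.     0.     1.   ]] 361.5246805594293
carton_center 0.71 [248. 216.] [0.471 0.194 0.177]
carton_center 0.66 [234. 268.] [0.307 0.237 0.178]
board 0.89 [297. 224.] [0.445 0.046 0.012]
wheel_center 0.84 [400. 189.] [ 0.56  -0.294  0.179]
cradle 0.75 [396. 191.] [ 0.553 -0.278  0.175]
hook_seat 0.84 [244. 174.] [0.593 0.19  0.266]
stand 0.66 [256. 185.] [ 0.589  0.2   -0.005]
last_mid 0.64 [320. 153.] [ 0.682 -0.033  0.142]
last_mid 0.17 [196. 206.] [0.505 0.391 0.09 ]
jar_mid 0.71 [196. 205.] [0.51  0.393 0.087]
tin_mid 0.61 [339. 179.] [ 0.608 -0.103  0.025]
bottle_mid 0.63 [184. 171.] [0.62  0.414 0.148]
bottle_mid 0.58 [395. 195.] [ 0.542 -0.276  0.175]
hammer_grip 0.65 [438. 180.] [ 0.608 -0.472  0.017]
brush_grip 0.68 [388. 265.] [ 0.298 -0.281  0.019]
side [[ 0.677  0.434 -0.595 -0.167]
 [-0.736  0.408 -0.54  -0.648]
 [ 0.008  0.804  0.595  0.865]
 [ 0.     0.     0.     1.   ]] 383.7478554852881
carton_center 0.84 [261. 194.] [0.438 0.17  0.13 ]
board 0.88 [294. 236.
[... 529 characters left out ...]
.67  -0.042  0.1  ]
hammer_grip 0.87 [465. 296.] [ 0.6   -0.481  0.026]
hammer_grip 0.68 [360. 232.] [ 0.602 -0.112  0.032]
brush_grip 0.58 [240. 177.] [0.418 0.246 0.171]
brush_grip 0.56 [338. 325.] [ 0.299 -0.282  0.019]
{'time': 1.3, 'joint_pos': array([ 1.009,  0.053,  1.613, -0.   ,  1.476, -0.119]), 'joint_vel': array([-0.001,  0.   ,  0.001, -0.   , -0.001,  0.002]), 'joint_efforts': array([ -0.001, -39.367, -37.046,  -0.   ,   0.001,  -0.   ]), 'tool_pos': array([0.268, 0.565, 0.231]), 'tool_rot': array([0.   , 0.22 , 0.976, 0.   ]), 'contact_force': array([-0.454, -0.02 , -0.493]), 'ft_torque': array([-0.013, -0.01 , -0.03 ]), 'grasp_force': 0.0, 'gripper_width': 0.9990421486003019}
```

View pics/top0.png

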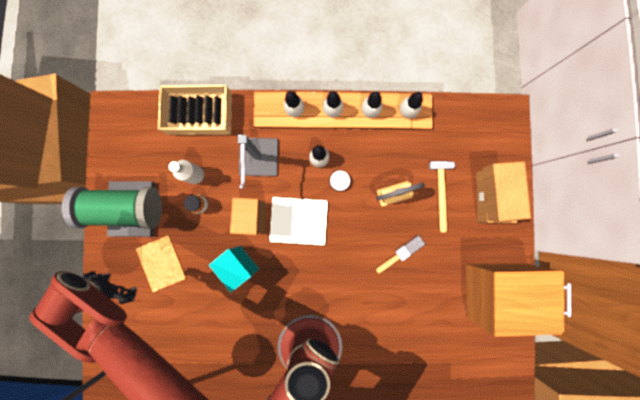

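View pics/side0.png

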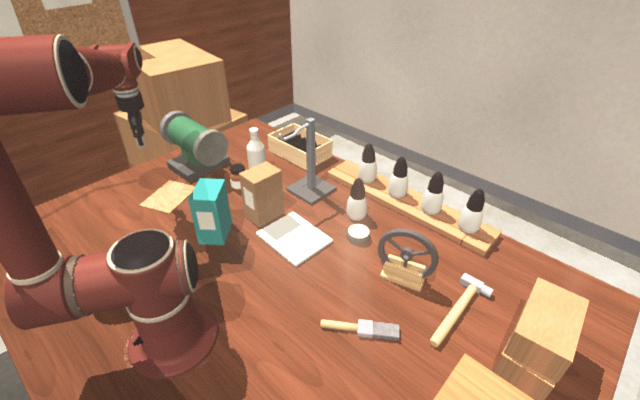

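The top view shows the carton (246,216), the board (298,221), the turquoise look-alike (234,268) and the wheel (400,190). The hook bar (242,165) runs along world x, open towards the robot. Next I measure from the depth.

```bash
python3 - <<'E'
from h import *
np.set_printoptions(precision=4,suppress=True)
def rect(P,s):
    r=cv2.minAreaRect((P[:,:2]*1000).astype(np.float32)); print(s,len(P),'c',np.array(r[0])/1000,'size',r[1],'ang',r[2])
for cam in("top","side"):
    im,d=grab_frame(cam);c=camera_info(cam)
    full=cloud(c,d,np.ones_like(d,bool))
    def box(x0,x1,y0,y1,z0,z1): 
        m=(full>[x0,y0,z0]).all(1)&(full<[x1,y1,z1]).all(1); return full[m]
    print(cam)
    rect(box(.38,.56,.12,.28,.165,.195),'cartontop')
    C=box(.38,.56,.12,.28,.03,.195); print(' carton ext',C.min(0),C.max(0))
    ms=masks_of(cam,'board'); 
    B=cloud(c,d,ms[0]['region']); B=B[(B[:,2]<.025)]; print('boardz',np.median(B[:,2]));rect(B,'board')
    W=box(.45,.66,-.45,-.17,.07,.25); rect(W,'wheel'); print(W.min(0),W.max(0),np.median(W,0))
    u,s,v=np.linalg.svd(W-W.mean(0)); print(' normal',v[2])
    ms=masks_of(cam,'wheel_center')
    for m in ms[:2]:
        Q=cloud(c,d,m['region']);Q=Q[(Q[:,2]>.06)&(Q[:,2]<.25)]; 
        if len(Q)>10: print(' mask',m['conf'],m['box'],Q.min(0),Q.max(0),np.linalg.svd(Q-Q.mean(0))[2][2])
    cr=box(.45,.66,-.45,-.17,.03,.062); rect(cr,'cradle'); 
    H=box(.5,.8,.08,.3,.24,.32); 
    print('hook z slices')
    for x in np.arange(.5,.78,.015):
        q=H[(H[:,0]>=x)&(H[:,0]<x+.015)]
        if len(q): print(round(x+.0075,4),len(q),q.min(0)[1:],q.max(0)[1:],np.median(q,0)[1:])
    S=box(.5,.85,.05,.35,.006,.02); rect(S,'base')
E
```

```text
top
cartontop 893 c [0.4723 0.2079] size (83.16728210449219, 108.4439697265625) ang 88.02774047851562
 carton ext [0.4133 0.1641 0.0303] [0.5259 0.2512 0.1866]
boardz 0.011258347814327996
board 2399 c [0.4568 0.0442] size (207.05453491210938, 165.7073516845703) ang 86.7358169555664
wheel 266 c [ 0.5577 -0.3085] size (23.709014892578125, 163.99588012695312) ang 18.143373489379883
[ 0.5283 -0.3886  0.0741] [ 0.5854 -0.228   0.1839] [ 0.5534 -0.2987  0.1656]
 normal [-0.9584 -0.2844  0.0242]
 mask 0.6 [379.6, 184.3, 44.4, 15.1] [ 0.5305 -0.3868  0.0741] [ 0.584  -0.2304  0.1839] [-0.9563 -0.2902  0.0367]
 mask 0.56 [184.4, 196.3, 22.5, 15.6] [0.4862 0.3756 0.06  ] [0.5461 0.438  0.0964] [ 0.0017 -0.3305  0.9438]
cradle 200 c [ 0.5589 -0.3132] size (43.5153923034668, 115.38768005371094) ang 16.60764503479004
hook z slices
0.5525 11 [0.1906 0.2778] [0.1974 0.2922] [0.194  0.2892]
0.5675 17 [0.1907 0.2626] [0.1987 0.2824] [0.1931 0.2706]
0.5825 20 [0.19   0.2621] [0.2    0.2728] [0.1942 0.267 ]
0.5975 20 [0.1902 0.2632] [0.2003 0.2718] [0.1949 0.2666]
0.6125 15 [0.1908 0.2652] [0.1971 0.27
[... 1220 characters left out ...]
0.297 ] [0.195  0.2881]
0.5675 13 [0.1923 0.2644] [0.1996 0.2805] [0.1944 0.2737]
0.5825 11 [0.1915 0.2677] [0.2014 0.2744] [0.195  0.2725]
0.5975 10 [0.1921 0.2652] [0.1992 0.2746] [0.1971 0.2709]
0.6125 12 [0.1916 0.2668] [0.1997 0.2771] [0.1954 0.2728]
0.6275 17 [0.1906 0.2704] [0.203  0.2864] [0.1952 0.2781]
0.6425 12 [0.1921 0.2801] [0.1986 0.2883] [0.1944 0.2851]
0.6575 10 [0.1913 0.2803] [0.2004 0.2877] [0.1935 0.2856]
0.6725 14 [0.191  0.2689] [0.1992 0.2961] [0.1944 0.286 ]
0.6875 111 [0.1812 0.2402] [0.2076 0.3023] [0.1893 0.2711]
0.7025 39 [0.1838 0.2413] [0.2056 0.3006] [0.1864 0.2792]
base 1360 c [0.6741 0.2001] size (349.66986083984375, 298.1250915527344) ang 0.3475686013698578
```

```bash
python3 -m handwheel '[[[0.0188,-0.0241,0,0,0,-6.15],[0.0188,-0.0241,0,0,0,-6.15],[0.0188,-0.0241,0,0,0,-6.15],[0.0188,-0.0241,0,0,0,-6.15],[0.0188,-0.0241,0,0,0,-6.15],[0.0188,-0.0241,0,0,0,-6.15],[0.0188,-0.0241,0,0,0,-6.15],[0.0188,-0.0241,0,0,0,-6.15],[0.0188,-0.0241,0,0,0,-6.15],[0.0188,-0.0241,0,0,0,-6.15],[0.0188,-0.0241,0,0,0,-6.15],[0,0,-0.027,0,0,0],[0,0,-0.027,0,0,0],[0,0,-0.027,0,0,0],[0,0,0,0,0,0],[0,0,0,0,0,0]]]' 0
```

```text
time: 2.93
tool_pos: [0.4735, 0.299, 0.1488]
tool_rot: [-0.001, 0.726, 0.688, -0.002]
contact_force: [-0.3, 0.8, 0.1]
gripper_width: -0.002
grasp_force: 0.0
```

```bash
python3 -m handwheel '[[[-0.001,-0.016,0,0,0,0],[-0.001,-0.014,0,0,0,0],[0,-0.007,0,0,0,0],[0,-0.007,0,0,0,0],[-0.001,-0.007,0,0,0,0],[0,-0.007,0,0,0,0],[-0.001,-0.007,0,0,0,0],[0,-0.007,0,0,0,0],[-0.001,-0.007,0,0,0,0]]]' 0
python3 - <<'E'
from h import *
im,d=grab_frame("side");cv2.imwrite("pics/s1.png",cv2.resize(im[60:300,140:400],None,fx=2,fy=2))
E
```

```text
time: 3.68
tool_pos: [0.4696, 0.2199, 0.1503]
tool_rot: [0.0, 0.725, 0.688, -0.0]
contact_force: [0.0, 0.6, 0.9]
gripper_width: -0.001
grasp_force: 0.4
```

View pics/s1.png

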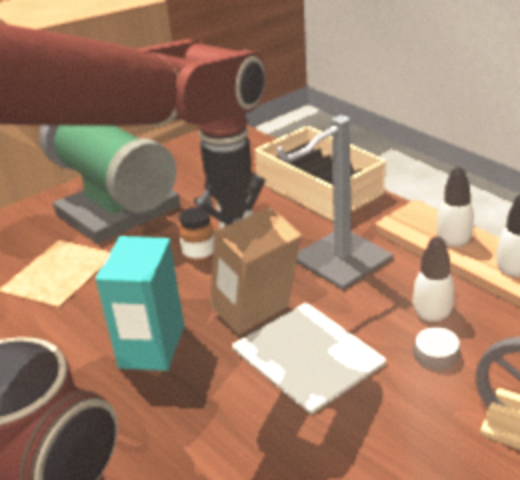

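In this crop the carton (255,270) leans towards the board with its foot close to the board's edge. I keep pushing.

```bash
python3 -m handwheel '[[[-0.001,-0.007,0,0,0,0],[0,-0.007,0,0,0,0],[0,-0.007,0,0,0,0],[-0.001,-0.007,0,0,0,0],[0,-0.007,0,0,0,0],[0,-0.007,0,0,0,0],[-0.001,-0.007,0,0,0,0],[0,-0.007,0,0,0,0],[0,-0.007,0,0,0,0],[0,0,0,0,0,0],[0,0,0,0,0,0],[0,0,0,0,0,0]]]' 0
python3 - <<'E'
from h import *
im,d=grab_frame("side");cv2.imwrite("pics/s2.png",cv2.resize(im[60:300,140:400],None,fx=2,fy=2))
E
```

```text
time: 4.73
tool_pos: [0.4666, 0.1576, 0.1504]
tool_rot: [-0.0, 0.726, 0.688, 0.0]
contact_force: [-0.1, -0.2, 1.0]
gripper_width: -0.003
grasp_force: 0.0
```

View pics/s2.png

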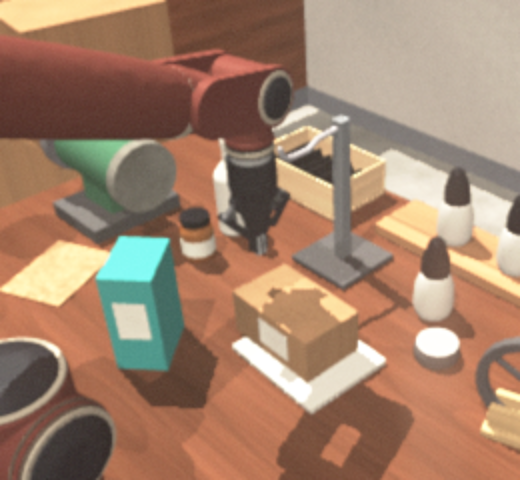

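The carton now lies on the board (295,320 in this crop). Next the arm goes to the pre-grasp above the wheel's rim, tilted 30° towards +y so that the fingers stay off the hook bar.

```bash
python3 -m handwheel '[[[0,-0.030,0.033,0,0,0],[0,-0.030,0.033,0,0,0],[0,-0.030,0.034,0,0,0],[0.0073,-0.0323,0,0,0,6.67],[0.0073,-0.0323,0,0,0,6.67],[0.0073,-0.0323,0,0,0,6.67],[0.0073,-0.0323,0,-5.74,-1.75,0],[0.0073,-0.0323,0,-5.74,-1.75,0],[0.0073,-0.0323,0,-5.74,-1.75,0],[0.0073,-0.0323,0,-5.74,-1.75,0],[0.0073,-0.0323,0,-5.74,-1.75,0],[0.0073,-0.0323,0,0,0,0],[0,0,0,0,0,0],[0,0,0,0,0,0],[0,0,0,0,0,0]]]' 0.6
python3 - <<'E'
from h import *
from scipy.spatial.transform import Rotation as R
np.set_printoptions(precision=4,suppress=True)
s=state();q=s['tool_rot'];print(R.from_quat([q[1],q[2],q[3],q[0]]).as_matrix(),s['tool_pos'],s['joint_pos'])
ax=np.array([.956,.292,0])
im,d=grab_frame("wrist");c=camera_info("wrist");cv2.imwrite("pics/w1.png",im)
P=cloud(c,d,np.ones_like(d,bool))
m=(np.abs(P-[.5585,-.3075,.13])<[.06,.11,.06]).all(1);W=P[m]
# keep points near wheel disc radius band
v=W-[.5585,-.3075,.097]; a=v@ax; r=np.linalg.norm(v-np.outer(a,ax),axis=1)
k=(np.abs(a)<.02)&(r>.06)&(r<.095)
W=W[k];print(len(W),'axial',np.percentile(a[k],[2,50,98]),'rmax',np.percentile(r[k],98),np.linalg.svd(W-W.mean(0))[2][2],W.min(0),W.max(0))
im,d=grab_frame("top");c=camera_info("top")
P=cloud(c,d,np.ones_like(d,bool))
m=(P>[.36,-.08,.07]).all(1)&(P<[.56,.19,.12]).all(1)
r=cv2.minAreaRect((P[m][:,:2]*1000).astype(np.float32));print(r,np.median(P[m][:,2]))
E
```

```text
time: 6.03
tool_pos: [0.5323, -0.216, 0.2432]
tool_rot: [0.208, 0.575, 0.776, -0.154]
contact_force: [-0.1, -0.5, -0.1]
gripper_width: 0.599
grasp_force: 0.0
[[-0.2521  0.9567  0.1457]
 [ 0.8288  0.2912 -0.4778]
 [-0.4995  0.0003 -0.8663]] [ 0.5323 -0.216   0.2432] [-0.3157 -0.2403  1.9291 -0.4594  1.1736 -0.4909]
2701 axial [-0.0055  0.0015  0.0093] rmax 0.08461706443194913 [ 0.9583  0.2859 -0.0013] [ 0.5295 -0.3468  0.0703] [ 0.5781 -0.2274  0.1815]
((465.2191162109375, 85.58868408203125), (169.75933837890625, 112.07830047607422), 87.2920150756836) 0.09161764080220225
```

View pics/w1.png

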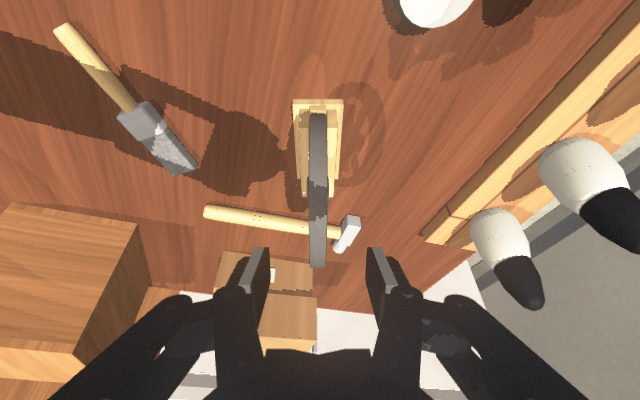

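The wrist view has the rim (318,190) centred between the open fingers (265 and 370). I descend along the tool axis and grip.

```bash
python3 -m handwheel '[[[0.0024,-0.0077,0.0047,0,0,0],[0.0029,-0.0093,-0.0169,0,0,0],[0.0029,-0.0093,-0.0169,0,0,0],[0.0029,-0.0093,-0.0169,0,0,0],[0.0028,-0.0093,-0.0169,0,0,0],[0.0028,-0.0093,-0.0169,0,0,0],[0.0028,-0.0094,-0.0168,0,0,0],[0,0,0,0,0,0],[0,0,0,0,0,0]]]' 0.6
python3 -m handwheel '[[[0,0,0,0,0,0],[0,0,0,0,0,0],[0,0,0,0,0,0],[0,0,0,0,0,0],[0,0,0,0,0,0],[0,0,0,0,0,0],[0,0,0,0,0,0],[0,0,0,0,0,0]]]' 0
```

```text
time: 6.88
tool_pos: [0.5513, -0.2799, 0.1459]
tool_rot: [0.207, 0.575, 0.776, -0.154]
contact_force: [0.2, -0.7, -0.0]
gripper_width: 0.601
grasp_force: 0.0
time: 7.55
tool_pos: [0.5528, -0.2801, 0.1488]
tool_rot: [0.21, 0.575, 0.776, -0.154]
contact_force: [-1.6, 2.2, 6.3]
gripper_width: 0.171
grasp_force: 59.9
```

```bash
python3 -m handwheel '[[[0,0,0.008,0,0,0],[0,0,0.012,0,0,0],[0,0,0.015,0,0,0],[0,0,0.018,0,0,0],[0,0,0.02,0,0,0],[0,0,0.02,0,0,0],[0,0,0.02,0,0,0],[0,0,0.02,0,0,0],[0,0,0.02,0,0,0],[0,0,0.02,0,0,0],[0,0,0.01,0,0,0],[0,0,0,0,0,0],[0,0,0,0,0,0],[0,0,0,0,0,0]]]' 0
cat > wh.py <<'E'
from h import *
from scipy.spatial.transform import Rotation as R
from scipy.optimize import least_squares
np.set_printoptions(precision=4,suppress=True)
def wheel(cams=("side","top")):
    s=state();q=s['tool_rot'];M=R.from_quat([q[1],q[2],q[3],q[0]]).as_matrix();t=np.array(s['tool_pos'])
    c0=t+M[:,2]*.057; a0=M[:,1]
    for cam in cams:
        im,d=grab_frame(cam);c=camera_info(cam);P=cloud(c,d,np.ones_like(d,bool))
        v=P-c0;a=v@a0;r=np.linalg.norm(v-np.outer(a,a0),axis=1)
        k=(np.abs(a)<.022)&(r<.1); 
        # drop fingers
        w=P-t; k&=~((np.abs(w@M[:,0])<.02)&(w@M[:,2]<.012))
        Q=P[k]
        if len(Q)<40: print(cam,'few',len(Q));continue
        n=np.linalg.svd(Q-Q.mean(0))[2][2]; n*=np.sign(n@a0)
        # circle of outer rim in plane
        e1=np.cross(n,[0,0,1]);e1/=np.linalg.norm(e1);e2=np.cross(n,e1)
        X=np.c_[(Q-c0)@e1,(Q-c0)@e2]
        f=lambda p:(lambda rr:np.where(rr>.06,rr-.077,0))(np.hypot(X[:,0]-p[0],X[:,1]-p[1]))
        o=least_squares(f,[0,0],loss='soft_l1',f_scale=.004)
        cc=c0+o.x[0]*e1+o.x[1]*e2; cc=cc+n*np.median((Q-cc)@n)
        print(cam,len(Q),'centre',cc,'axle',n,'predicted',c0,a0,'rel tool',(cc-t)@M)
    print('tcp',t,'j',s['joint_pos'],s['contact_force'])
    return im
E
python3 - <<'E'
from wh import *
im=wheel()
E
```

```text
time: 8.72
tool_pos: [0.5511, -0.2797, 0.3277]
tool_rot: [0.207, 0.575, 0.776, -0.154]
contact_force: [-0.6, 0.1, -4.2]
gripper_width: 0.175
grasp_force: 58.8
side 1656 centre [ 0.5526 -0.3089  0.2816] axle [ 0.9578  0.2874 -0.0092] predicted [ 0.5592 -0.3068  0.2782] [ 0.9567  0.2911 -0.0018] rel tool [-0.0017 -0.0069  0.0541]
top 206 centre [ 0.5528 -0.3117  0.2813] axle [ 0.9477  0.3096 -0.0775] predicted [ 0.5592 -0.3068  0.2782] [ 0.9567  0.2911 -0.0018] rel tool [-0.0039 -0.0076  0.0557]
tcp [ 0.5511 -0.2797  0.3277] j [-0.419  -0.2009  1.7554 -0.4082  1.2545 -0.6522] [-0.65    0.0641 -4.1806]
```

```bash
python3 -m handwheel '[[[-0.001,0.010,0,0,0,0],[-0.002,0.020,0,0,0,0],[-0.003,0.030,0,0,0,-1.4],[-0.003,0.031,0,0,0,-1.4],[-0.003,0.031,0,0,0,-1.4],[-0.003,0.031,0,0,0,-1.4],[-0.003,0.031,0,0,0,-1.4],[-0.003,0.031,0,0,0,-1.4],[-0.003,0.031,0,0,0,-1.4],[-0.003,0.031,0,0,0,-1.4],[-0.003,0.031,0,0,0,-1.4],[-0.003,0.031,0,0,0,-1.4],[-0.003,0.031,0,0,0,-1.4],[-0.003,0.031,0,0,0,-1.4],[-0.003,0.030,0,0,0,-0.2],[-0.002,0.031,0,0,0,0],[-0.001,0.025,0,0,0,0],[0,0.016,0,0,0,0],[0,0,0,0,0,0],[0,0,0,0,0,0]]]' 0
python3 - <<'E'
from wh import *
im=wheel(); im,d=grab_frame("side");cv2.imwrite("pics/s3.png",im[40:280,160:420].repeat(2,0).repeat(2,1))
E
```

```text
time: 10.48
tool_pos: [0.5067, 0.2236, 0.3291]
tool_rot: [0.183, 0.683, 0.683, -0.183]
contact_force: [0.6, -0.2, -3.1]
gripper_width: 0.17
grasp_force: 58.8
side 962 centre [0.4994 0.1907 0.2838] axle [ 1.     -0.0011 -0.0097] predicted [0.5067 0.195  0.2798] [1.     0.0005 0.0001] rel tool [-0.0057 -0.0073  0.0557]
top 376 centre [0.5003 0.1894 0.2833] axle [ 0.9985 -0.0015 -0.0553] predicted [0.5067 0.195  0.2798] [1.     0.0005 0.0001] rel tool [-0.0067 -0.0064  0.0568]
tcp [0.5067 0.2236 0.3291] j [ 0.5031  0.0207  1.5461 -0.4696  1.818   0.4423] [ 0.6054 -0.1913 -3.0579]
```

View pics/s3.png

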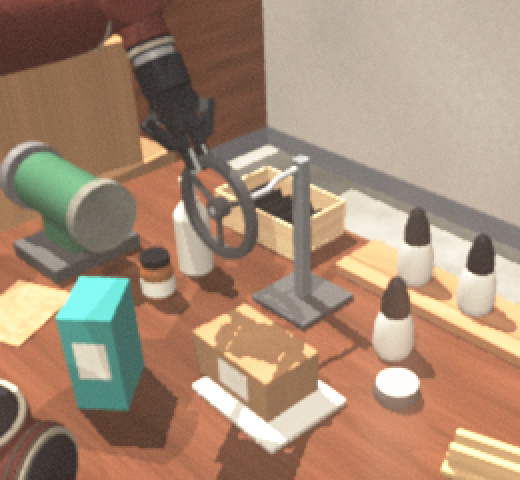

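The wheel hangs upright in the grip at (220,205) in the crop, in front of the hook's open end. I lower it to entry height and slide it over the tip.

```bash
python3 -m handwheel '[[[0,0.001,-0.010,0,0,0],[0,0.001,-0.015,0,0,0],[0,0.001,-0.015,0,0,0],[0,0,-0.009,0,0,0],[0,0,0,0,0,0],[0.010,0,0,0,0,0],[0.012,0,0,0,0,0],[0.012,0,0,0,0,0],[0.006,0,0,0,0,0],[0,0,0,0,0,0],[0,0,0,0,0,0]]]' 0
python3 - <<'E'
from wh import *
wheel(("side",))
E
```

```text
time: 11.55
tool_pos: [0.5474, 0.2259, 0.2809]
tool_rot: [0.183, 0.684, 0.682, -0.183]
contact_force: [-0.2, -0.4, -2.9]
gripper_width: 0.174
grasp_force: 58.9
side 888 centre [0.5402 0.1937 0.2355] axle [ 0.9999 -0.0061 -0.0129] predicted [0.5473 0.1974 0.2315] [ 1.     -0.002   0.0003] rel tool [-0.0053 -0.0072  0.0554]
tcp [0.5474 0.2259 0.2809] j [ 0.4758  0.1235  1.5174 -0.4672  1.74    0.4541] [-0.1714 -0.358  -2.9207]
```

```bash
python3 -m handwheel '[[[0.008,0,0,0,0,0],[0.010,0,0,0,0,0],[0.010,0,0,0,0,0],[0.010,0,0,0,0,0],[0.008,0,0,0,0,0],[0,0,0,0,0,0],[0,0,0,0,0,0]]]' 0
python3 - <<'E'
from wh import *
wheel(("side",)); im,d=grab_frame("side");cv2.imwrite("pics/s4.png",cv2.resize(im[80:200,210:350],None,fx=4,fy=4))
E
```

```text
time: 12.18
tool_pos: [0.5931, 0.2258, 0.2802]
tool_rot: [0.183, 0.684, 0.682, -0.183]
contact_force: [-0.2, 0.0, -3.4]
gripper_width: 0.173
grasp_force: 58.9
side 859 centre [0.5858 0.1936 0.235 ] axle [ 0.9999 -0.0062 -0.0141] predicted [0.593  0.1973 0.2309] [ 1.     -0.0018 -0.0006] rel tool [-0.0053 -0.0073  0.0553]
tcp [0.5931 0.2258 0.2802] j [ 0.4455  0.2131  1.4184 -0.4746  1.7355  0.4219] [-0.2373  0.0224 -3.3704]
```

View pics/s4.png

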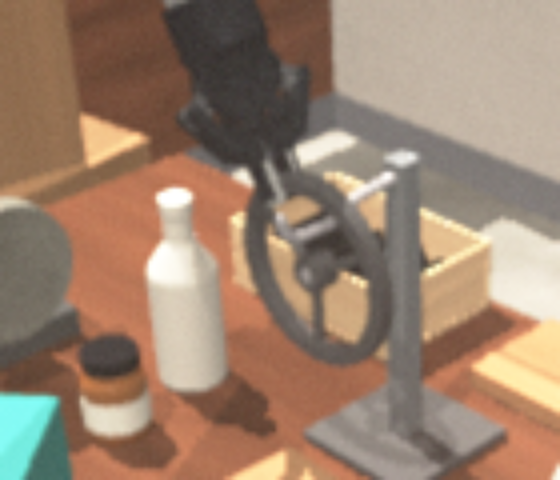

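The bar passes through the wheel between rim and hub, with its tip at (283,225) in front of the rim. I lower onto the seat.

```bash
python3 -m handwheel '[[[0,0,-0.008,0,0,0],[0,0,-0.008,0,0,0],[0,0,-0.006,0,0,0],[0,0,-0.004,0,0,0],[0,0,0,0,0,0],[0,0,0,0,0,0]]]' 0
python3 -m handwheel '[[[0,0,-0.003,0,0,0],[0,0,0,0,0,0],[0,0,0,0,0,0]]]' 0
```

```text
time: 12.78
tool_pos: [0.5927, 0.2261, 0.2545]
tool_rot: [0.183, 0.683, 0.683, -0.183]
contact_force: [-0.4, -0.6, -2.2]
gripper_width: 0.171
grasp_force: 58.9
time: 13.03
tool_pos: [0.5929, 0.226, 0.2538]
tool_rot: [0.184, 0.684, 0.682, -0.183]
contact_force: [-2.7, 2.2, 4.6]
gripper_width: 0.175
grasp_force: 59.9
```

```bash
python3 -m handwheel '[[[0,0,0,0,0,0],[0,0,0,0,0,0],[0,0,0,0,0,0],[0,0,0,0,0,0],[0,0,0,0,0,0],[0,0,0,0,0,0]]]' 0.5
python3 - <<'E'
from wh import *
wheel(("side","top"))
E
```

```text
time: 13.53
tool_pos: [0.5927, 0.2259, 0.2513]
tool_rot: [0.183, 0.683, 0.683, -0.183]
contact_force: [1.3, -0.5, 0.8]
gripper_width: 0.501
grasp_force: 0.0
side 816 centre [0.5861 0.1932 0.2088] axle [ 0.9999 -0.0106 -0.006 ] predicted [0.5927 0.1973 0.202 ] [ 1.     -0.0011 -0.0001] rel tool [-0.007  -0.0066  0.0531]
top 499 centre [0.5871 0.1919 0.2075] axle [ 0.9995 -0.0028 -0.0312] predicted [0.5927 0.1973 0.202 ] [ 1.     -0.0011 -0.0001] rel tool [-0.0075 -0.0056  0.0549]
tcp [0.5927 0.2259 0.2513] j [ 0.4459  0.228   1.4493 -0.4718  1.6941  0.443 ] [ 1.2505 -0.4758  0.8025]
```

```bash
python3 -m handwheel '[[[0,0.005,0.0087,0,0,0],[0,0.0075,0.013,0,0,0],[0,0.010,0.0173,0,0,0],[0,0.0125,0.0217,0,0,0],[0,0.0125,0.0217,0,0,0],[0,0.0125,0.0217,0,0,0],[-0.02,0.01,0.02,0,0,0],[-0.03,0,0.02,0,0,0],[-0.03,0,0,0,0,0],[0,0,0,0,0,0],[0,0,0,0,0,0],[0,0,0,0,0,0],[0,0,0,0,0,0],[0,0,0,0,0,0],[0,0,0,0,0,0],[0,0,0,0,0,0],[0,0,0,0,0,0],[0,0,0,0,0,0],[0,0,0,0,0,0],[0,0,0,0,0,0]]]' 0.5
cat > chk.py <<'E'
from h import *
np.set_printoptions(precision=4,suppress=True)
for cam in("side","top","side"):
    im,d=grab_frame(cam);c=camera_info(cam);P=cloud(c,d,np.ones_like(d,bool))
    Q=P[(P>[.555,.095,.1]).all(1)&(P<[.625,.29,.258]).all(1)]
    print(cam,len(Q),Q.min(0),Q.max(0),(Q.min(0)+Q.max(0))/2,np.linalg.svd(Q-Q.mean(0))[2][2])
    for p in pinpoint(cam,'wheel_center')[:1]: print(p, atdepth(c,[p['position']],d[int(p['position'][1]),int(p['position'][0])]))
print(state()['contact_force'])
cv2.imwrite("pics/s5.png",cv2.resize(im[60:280,180:420],None,fx=2.5,fy=2.5))
E
python3 chk.py
```

```text
time: 15.3
tool_pos: [0.5128, 0.2959, 0.3957]
tool_rot: [0.183, 0.683, 0.683, -0.183]
contact_force: [-1.1, 0.5, 0.2]
gripper_width: 0.496
grasp_force: 0.0
side 674 [0.577  0.1117 0.1208] [0.6044 0.2853 0.258 ] [0.5907 0.1985 0.1894] [ 0.9999 -0.0095 -0.0064]
{'position': [291.9, 155.5], 'conf': 0.55} [[0.5904 0.1821 0.2044]]
top 290 [0.578  0.1093 0.1215] [0.5975 0.279  0.2577] [0.5878 0.1941 0.1896] [-0.9999 -0.0056  0.0089]
{'position': [246.6, 176.1], 'conf': 0.84} [[0.586  0.1794 0.284 ]]
side 671 [0.5766 0.111  0.1228] [0.6053 0.2844 0.258 ] [0.5909 0.1977 0.1904] [ 0.9999 -0.0124 -0.0071]
{'position': [289.3, 154.1], 'conf': 0.84} [[0.5795 0.1826 0.2143]]
[-0.0745 -0.3864  0.1469]
```

View pics/s5.png

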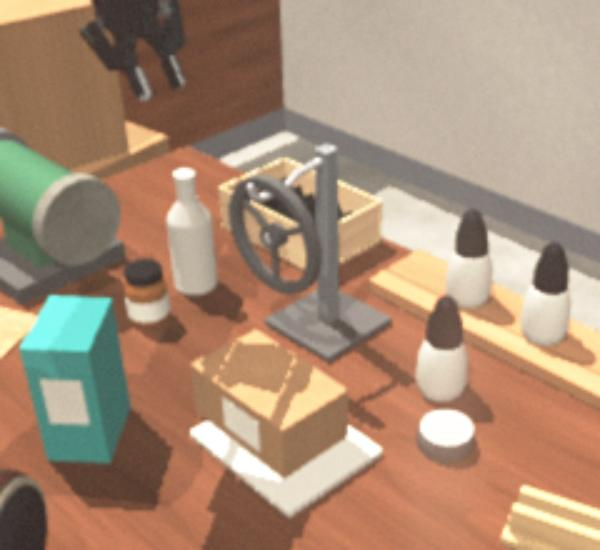

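The wheel hangs on the hook (275,235) and the carton lies on the board (270,405). I let any swing die out, then check again.

```bash
Z='see rows'; for i in 1 2 3 4 5 6; do python3 -m handwheel '[[[0,0,0,0,0,0],[0,0,0,0,0,0],[0,0,0,0,0,0],[0,0,0,0,0,0],[0,0,0,0,0,0],[0,0,0,0,0,0],[0,0,0,0,0,0],[0,0,0,0,0,0],[0,0,0,0,0,0],[0,0,0,0,0,0],[0,0,0,0,0,0],[0,0,0,0,0,0],[0,0,0,0,0,0],[0,0,0,0,0,0],[0,0,0,0,0,0],[0,0,0,0,0,0],[0,0,0,0,0,0],[0,0,0,0,0,0],[0,0,0,0,0,0],[0,0,0,0,0,0]]]' | head -1; done
python3 - <<'E'
from h import *
pr=[]
for i in range(10):
    im,d=grab_frame("side");pr.append(cv2.GaussianBlur(im[120:185,265:315],(5,5),0).astype(float))
print([round(float(np.percentile(abs(a-pr[0]),99)),1) for a in pr[1:]])
E
python3 chk.py
```

```text
time: 17.27
time: 18.93
time: 20.6
time: 22.27
time: 23.93
time: 25.6
[2.0, 2.0, 2.0, 2.0, 2.0, 2.0, 2.0, 2.0, 2.0]
side 670 [0.5764 0.1108 0.1227] [0.6033 0.2838 0.2577] [0.5899 0.1973 0.1902] [ 0.9999 -0.0088 -0.0056]
{'position': [290.7, 155.7], 'conf': 0.72} [[0.5824 0.1793 0.2083]]
top 293 [0.5779 0.109  0.1187] [0.5987 0.2799 0.2578] [0.5883 0.1944 0.1883] [-0.9999 -0.0051  0.0099]
{'position': [247.2, 178.7], 'conf': 0.62} [[0.5865 0.1911 0.2148]]
side 674 [0.5762 0.1108 0.1221] [0.6025 0.2849 0.2578] [0.5893 0.1978 0.19  ] [ 0.9999 -0.0106 -0.002 ]
{'position': [288.0, 153.2], 'conf': 0.74} [[0.5773 0.1864 0.2172]]
[ 0.2678  0.7666 -0.2256]
```

Nothing moves any more and everything is within limits, so I hand in.

```bash
python3 -c "from plant import *; print(job_done())"
```

```text
the job is handed in; nothing more can be done
None
```

I handed the job in at about 26 s: the carton lies on its side on the board and the wheel hangs still on the hook. No bystander was touched as far as I could see, though I did not re-measure them, and no verdict was returned.

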